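Make up a gluing kit and a finishing kit

TASK

Make up two repair kits from the stock on the bench, one thing to a place, each upright as it now stands, set down in the middle of its place and let go. The three-place tray is the gluing kit: the blue spool clamp in the middle place, the slim white glue bottle and the short brown caul in the two end places, either way round. The two-place tray is the finishing kit: the taller dark varnish bottle and the grey rubbing stone, either way round; leave the oil bottle, the binder clip and the spruce strip where they are.

Things in the scene. Friction and masses are not known exactly. Their poses are not given: they have to be found in the camera images.
- tray_three: low wooden kit tray with THREE places in a row, 276 x 102 x 21 mm, low lips 6 mm wide all round and between the places; lip top 21 mm (5 mm above the floor of the places) above the bench, lined floor of the places 16 mm above the bench. Fixed to the bench. Origin: centre of its underside, at bench height; x along its length, z up. Each place is 84 mm (along x) by 90 mm (along y) inside; place centres at x = -90, 0 and +90 mm, y = 0.
- tray_two: low wooden kit tray with TWO places in a row, 186 x 102 x 21 mm, low lips 6 mm wide all round and between the places; lip top 21 mm (5 mm above the floor of the places) above the bench, lined floor of the places 16 mm above the bench. Fixed to the bench. Origin: centre of its underside, at bench height; x along its length, z up. Each place is 84 mm (along x) by 90 mm (along y) inside; place centres at x = -45 and +45 mm, y = 0.
- glue: slim white glue bottle with a long thin spout, standing, 88 mm tall: straight body 25 mm in diameter from the foot to 58 mm, thin spout (10 mm) above. Origin: centre of its underside; z up.
- varnish: the taller of the two dark bottles standing in the stock between the trays: varnish bottle, black glass with a black cap, 39 mm diameter, 96 mm tall, straight body from the foot to 79 mm. Origin: centre of its underside; z up.
- caul: short, thick block of brown wood (clamping caul) lying flat, 28 (x) x 60 (y) x 16 (z) mm. Origin: centre of its underside; z up.
- spool_clamp: small solid blue plastic spool clamp with a notched, irregular outline (grips well across its 26 mm), 26 (x) x 44 (y) x 20 (z) mm. Origin: centre of its underside; z up.
- rubbing_stone: small dark grey rubbing stone, a block with rounded edges, 30 (x) x 48 (y) x 24 (z) mm. Origin: centre of its underside; z up.
- oil: bystander, not for the kits: the shorter of the two dark bottles in the stock between the trays, brown glass with a narrower black cap, 37 mm diameter, 78 mm tall. Origin: centre of its underside; z up.
- black_clip: bystander, not for the kits: black wedge-shaped binder clip with wire arms, 41 (x) x 35 (y) x 32 (z) mm. Origin: centre of its underside; z up.
- spruce_strip: bystander, not for the kits: pale spruce strip, longer and thinner than the brown caul, 22 (x) x 75 (y) x 12 (z) mm. Origin: centre of its underside; z up.
Mind the look-alikes: they are no part of the job. There is more than one size of the spool_clamp; the job needs the smallest. Leave any orange look-alike of the varnish alone.

How it is judged:
By the outcome, as a careful person would: the job done as asked, in the order asked, and still so for the second after the job is handed in, with the robot touching nothing.
It also fails if it takes over 128 s, if anything falls off the work surface, if the arm or the gripper's body presses on something with over 40 N, if the wrist force passes 120 N, or if a joint passes its speed limit or range.

ROBOT

A 6-joint arm with a two-finger parallel gripper is mounted at the origin on a cart in front of the work surface, level with it; the furniture and walls round the work are solid. World frame = base frame: x ahead of the robot, y to its left, z up, the work surface at z = 0. Lengths are in m, angles in rad, forces in N, time in s.
With the tool pointing down it reaches from about 0.35 to 0.775 m from the base axis. Payload 7.3 kg.
Tool frame: the origin (TCP) lies at the very end of the fingers, on their centre line; the grasp point (between the pads) lies 19 mm behind it; z points along the fingers, y is the line along which they close (so a half turn about z gives the same grasp; the last joint's range is limited). The gripper opens to 92 mm and grips with 3 to 60 N. Pads are 19 mm wide; open, the fingers measure 130 mm over their backs; the gripper's body (75 mm by 190 mm) begins 47 mm behind the grasp point.
Start: joints at [-1.409, 0.342, 1.524, -0, 1.275, -0.146], TCP at [0.159, -0.5, 0.227] pointing down, gripper open.
Joint ranges: [-2.53, 2.53], [-0.77, 2.02], [0.04, 2.7], [-1, 4.14], [0.28, 2.66], [-3.11, 3.11]. Speed limits (rad/s): [2.57, 2.57, 3.14, 3.14, 3.14, 3.14].

INTERFACE

Orientations are given as [roll, pitch, yaw] about the fixed x, y, z axes, in that order (R = Rz(yaw) Ry(pitch) Rx(roll)).
In Python, from cell import robot gives the robot as it stands. The module is installed in compiled form; this text tells all that it offers.
- The arm moves only by the tool arm_command, never from a script. Its argument "moves" is a list of rows, each a list of 3 entries, a list of its own where there are three numbers: the shift along the tool's x, y, z in m, then the turn, a rotation vector about the tool's x, y, z in rad, then the finger opening in m, from 0 to 0.0918. In form: [[[dx, dy, dz], [ax, ay, az], claw], ...]. A call has exactly 5 rows; each row is the pose to reach, as a shift and turn from the pose commanded when the call began, along the tool's axes at that moment; what a row does not reach only later rows make up. A row lasts 1/10 s, in which the tool goes at most 50 mm and 8.59 degrees, less where a joint would pass 70% of its speed; a pose out of reach is approached as far as the arm can. A call with a gripper value outside its range is refused whole. The fingers move at their own pace and stop on an object; "squeeze" is the grip in N (left out, the last holds). Time passes only in rows, so rows that repeat a pose let the fingers close, or fill a call up. It gives the time, the measured TCP pose, the force, the opening and the grip force at its end, in the units of the state.
- robot.observe(): the state, without advancing time (a new reading comes with each control period).
- robot.read_camera(name): name is "scene" or "side" or "wrist"; returns the picture (420x560x3 uint8, red, green, blue); there is no depth.
- robot.camera_model(name): a dict with "fx", "fy", "cx", "cy" (pixels), "R" (3x3) and "t" (3): a world point X has camera coordinates R X + t. Camera axes: x right, y down, z forward; pixel columns grow to the right and rows downward; lengths in m; the calibration is good to about 2 mm. A picture is of the moment at which its call begins: read the wrist's pose just before it. camera_model takes no time and is no camera call; for the wrist camera it gives the pose at the moment of the call.
- robot.hand_in(): hands the job in; it is judged then, once.
The state is a dict: "time": time; "qpos": joint angles; "qvel": joint speeds; "joint_efforts": joint torques, N m; "tool_pos": TCP position; "tool_rot": TCP orientation; "contact_force": force on the tool from outside, world axes, zero at the start; "torque": the same for the moment, N m; "opening": finger opening in m; "grip_force": force on a finger pad.
Only numpy, scipy, OpenCV 4.12 (cv2) and the standard library are available. Lean on these libraries where they do the work, as an engineer would, in place of code of your own. Each camera call takes 0.05 s, during which the arm holds its last target. There are 200 camera calls.

## Working session

There is one attempt and no reset: what is moved stays moved. The work goes in short steps, Python scripts to look and compute and a tool call to move; the robot and the scene stay as the last step left them, time stands still between calls to the robot, and variables do not carry over. Pictures are saved under pics/ and viewed, at most 14 in all, crops included, and the job is handed in when it is done.

Besides the shell and the picture viewer there is one more tool, called after ">>>" by a JSON object that holds its "api" and its "payload", one argument or row to a line. arm_command: Moves the arm, as the interface text tells. Its arguments: {"type":"object","properties":{"moves":{"type":"array"},"squeeze":{"type":"number"}},"required":["moves"]}

```bash
mkdir -p pics; ls
python3 - <<'E'
from cell import robot
import cv2
for n in ("scene","side"):
    cv2.imwrite(f"pics/{n}0.png",robot.read_camera(n)[:,:,::-1])
s=robot.observe();print(s['time'],s['tool_pos'],s['tool_rot'],s['opening'])
for n in ("scene","side","wrist"):
    m=robot.camera_model(n);print(n,m['fx'],m['cx'],(-m['R'].T@m['t']).round(3), m['R'][2].round(2))
E
```

```text
pics
0.1 [ 0.15899978 -0.49996255  0.22612635] [-3.14026353e+00 -2.25637086e-04  3.07725707e-01] 0.09161801659850582
scene 536.8818083960513 277.60260605373196 [-0.408  0.786  0.679] [ 0.69 -0.57 -0.45]
side 391.9663944103754 281.28149994900696 [ 0.537 -0.929  0.462] [ 0.04  0.9  -0.43]
wrist 346.5833064906892 276.2350767247231 [ 0.222 -0.481  0.383] [-0.24 -0.07 -0.97]
```

View pics/scene0.png

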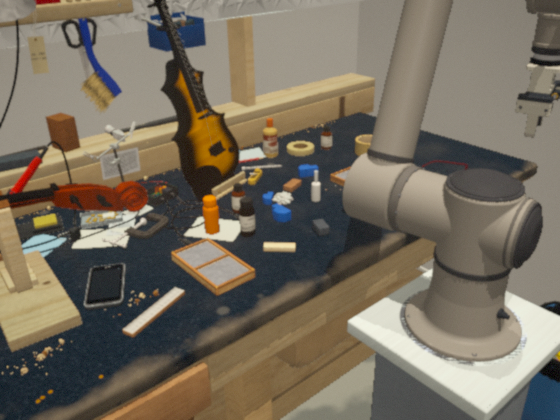

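View pics/side0.png

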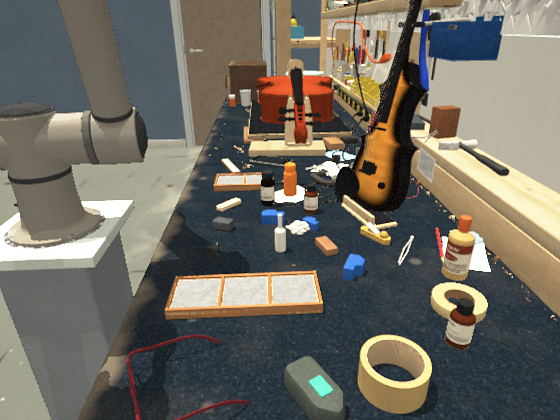

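```bash
cat > h.py <<'E'
from cell import robot
import numpy as np, cv2
from scipy.spatial.transform import Rotation as Ro
def ray(m,u,v,z=0.):
    "pixel -> world point on plane z"
    C=-m['R'].T@m['t']; d=m['R'].T@np.array([(u-m['cx'])/m['fx'],(v-m['cy'])/m['fy'],1])
    return C+d*(z-C[2])/d[2]
def rel(p,yaw):
    "from current tool pose: shift in tool axes and turn to TCP p, tool down, yaw"
    s=robot.observe(); R=Ro.from_euler('xyz',s['tool_rot']); T=Ro.from_euler('xyz',[np.pi,0,yaw])
    return R.inv().apply(np.array(p)-s['tool_pos']).round(4), (R.inv()*T).as_rotvec().round(4)
def pic(n,f):
    m=robot.camera_model(n); im=robot.read_camera(n)[:,:,::-1].copy(); cv2.imwrite(f'pics/{f}.png',im); np.save(f'pics/{f}.npy',m,allow_pickle=True); return im,m
E
python3 - <<'E'
from h import *
m=robot.camera_model("side")
for n,u,v,z in [("glue",281,251,0),("varn",268,205,0),("oil",311,210,0),("orange",290,196,0),("b1",270,222,0),("b2",310,228,0),("b3",353,275,0),("caul",326,252,0),("spruce",230,204,0),("stone",223,228,0),("t3a",167,316,0),("t3b",323,311,0),("t3c",316,271,.021),("t3d",174,276,.021),("t2a",213,190,0),("t2b",264,188,0),("t2c",265,172,.02),("violin",385,210,0),("clamp",375,243,0),("wood",355,215,0.02)]:
    print(n,ray(m,u,v,z)[:2].round(3))
E
```

```text
glue [ 0.571 -0.166]
varn [0.547 0.088]
oil [0.664 0.045]
orange [0.614 0.148]
b1 [ 0.549 -0.02 ]
b2 [ 0.649 -0.06 ]
b3 [ 0.712 -0.271]
caul [ 0.671 -0.178]
spruce [0.438 0.103]
stone [ 0.43  -0.044]
t3a [ 0.358 -0.373]
t3b [ 0.635 -0.377]
t3c [ 0.634 -0.282]
t3d [ 0.355 -0.28 ]
t2a [0.378 0.214]
t2b [0.537 0.218]
t2c [0.542 0.31 ]
violin [0.867 0.03 ]
clamp [ 0.792 -0.146]
wood [ 0.768 -0.035]
```

Run:
```python
from h import *
print(rel([.5,-.13,.30],0))
```

```text
(array([ 0.4371, -0.2494, -0.0734]), array([-0.0014, -0.    ,  0.3077]))
```

>>> {"api": "arm_command", "payload": {
  "moves": [
    [[0.04,-0.02,-0.02],[0,0,0],0.0918],
    [[0.08,-0.045,-0.04],[0,0,0],0.0918],
    [[0.12,-0.07,-0.06],[0,0,0],0.0918],
    [[0.16,-0.095,-0.074],[0,0,0],0.0918],
    [[0.19,-0.11,-0.074],[0,0,0],0.0918]
  ]
}}

```text
time: 0.6
tool_pos: [0.3083, -0.3363, 0.3027]
tool_rot: [3.138, -0.001, 0.309]
contact_force: [0.5, 0.1, 0.0]
opening: 0.0916
grip_force: 0.0
```

>>> {"api": "arm_command", "payload": {
  "moves": [
    [[0.04,-0.02,0],[0,0,0.1],0.0918],
    [[0.08,-0.045,0],[0,0,0.2],0.0918],
    [[0.12,-0.07,0],[0,0,0.3],0.0918],
    [[0.16,-0.095,0],[0,0,0.3077],0.0918],
    [[0.19,-0.11,0],[0,0,0.3077],0.0918]
  ]
}}

```text
time: 1.1
tool_pos: [0.4556, -0.1729, 0.3005]
tool_rot: [-3.141, 0.0, 0.001]
contact_force: [-0.3, 0.5, 0.3]
opening: 0.0918
grip_force: 0.0
```

>>> {"api": "arm_command", "payload": {
  "moves": [
    [[0.04,0,0],[0,0,0],0.0918],
    [[0.05,0,0],[0,0,0],0.0918],
    [[0.05,0,0],[0,0,0],0.0918],
    [[0.05,0,0],[0,0,0],0.0918],
    [[0.05,0,0],[0,0,0],0.0918]
  ]
}}

```text
time: 1.6
tool_pos: [0.5035, -0.176, 0.3008]
tool_rot: [3.142, 0.001, -0.001]
contact_force: [0.3, 0.4, -0.3]
opening: 0.0918
grip_force: 0.0
```

Run:
```python
from h import *
im,m=pic("wrist","w1"); cv2.imwrite('pics/w1b.png',cv2.resize(im,(800,600),interpolation=cv2.INTER_CUBIC))
s=robot.observe();print(s['time'],s['tool_pos'],s['tool_rot'])
```

```text
1.65 [ 0.50356597 -0.1760284   0.30100287] [ 3.14138476e+00  3.42951933e-05 -1.21260626e-03]
```

View pics/w1b.png

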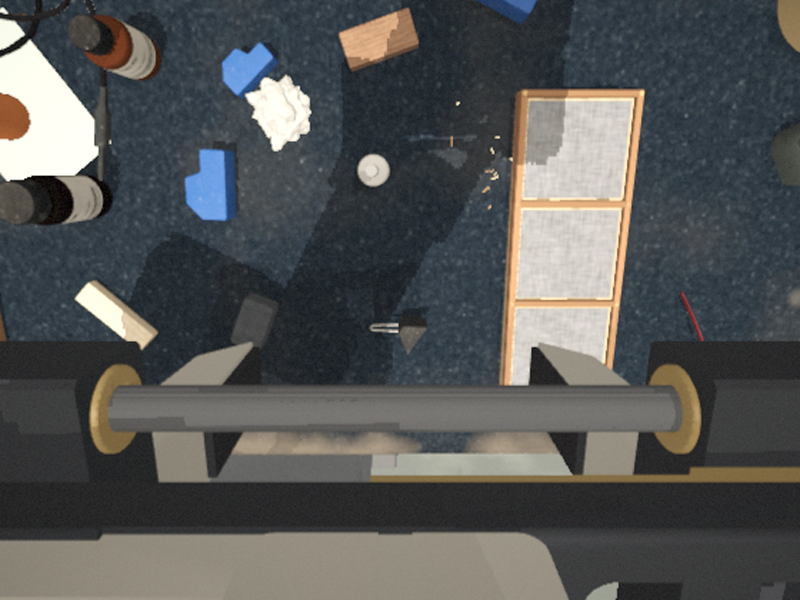

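>>> {"api": "arm_command", "payload": {
  "moves": [
    [[0.04,0,0],[0,0,0],0.0918],
    [[0.08,0,0],[0,0,0],0.0918],
    [[0.11,0,0],[0,0,0],0.0918],
    [[0.11,0,0],[0,0,0],0.0918],
    [[0.11,0,0],[0,0,0],0.0918]
  ]
}}

```text
time: 2.15
tool_pos: [0.6139, -0.1759, 0.3003]
tool_rot: [-3.141, 0.001, -0.0]
contact_force: [-0.3, 0.7, -0.4]
opening: 0.092
grip_force: 0.0
```

Run:
```python
from h import *
im,m=pic("wrist","w2"); cv2.imwrite('pics/w2b.png',cv2.resize(im,(800,600),interpolation=cv2.INTER_CUBIC))
s=robot.observe();print(s['time'],s['tool_pos'],s['tool_rot'])
```

```text
2.2 [ 0.61355404 -0.17589484  0.30084005] [ 3.14153435e+00  6.74895554e-04 -5.69605535e-04]
```

View pics/w2b.png

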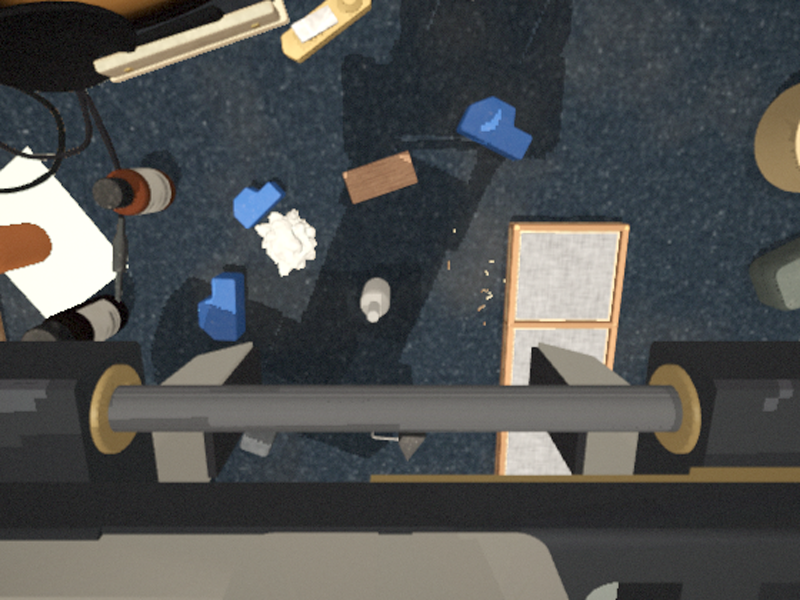

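>>> {"api": "arm_command", "payload": {
  "moves": [
    [[-0.03,-0.04,0],[0,0,0],0.0918],
    [[-0.06,-0.08,0],[0,0,0],0.0918],
    [[-0.09,-0.12,0],[0,0,0],0.0918],
    [[-0.11,-0.16,0],[0,0,0],0.0918],
    [[-0.13,-0.2,0],[0,0,0],0.0918]
  ]
}}

```text
time: 2.7
tool_pos: [0.4819, 0.0252, 0.3017]
tool_rot: [3.141, -0.002, -0.001]
contact_force: [0.8, 0.5, -0.1]
opening: 0.0919
grip_force: 0.0
```

>>> {"api": "arm_command", "payload": {
  "moves": [
    [[0,-0.04,0],[0,0,0],0.0918],
    [[0,-0.08,0],[0,0,0],0.0918],
    [[0,-0.12,0],[0,0,0],0.0918],
    [[0,-0.12,0],[0,0,0],0.0918],
    [[0,-0.12,0],[0,0,0],0.0918]
  ]
}}

```text
time: 3.2
tool_pos: [0.4835, 0.1443, 0.3013]
tool_rot: [3.141, -0.001, 0.001]
contact_force: [-0.4, 0.3, -0.0]
opening: 0.0917
grip_force: 0.0
```

Run:
```python
from h import *
im,m=pic("wrist","w3"); cv2.imwrite('pics/w3b.png',cv2.resize(im,(800,600),interpolation=cv2.INTER_CUBIC))
s=robot.observe();print(s['time'],s['tool_pos'],s['tool_rot'])
```

```text
3.25 [0.48384819 0.14354464 0.30122398] [ 3.14095983e+00 -7.76477872e-04 -3.69055108e-05]
```

View pics/w3b.png

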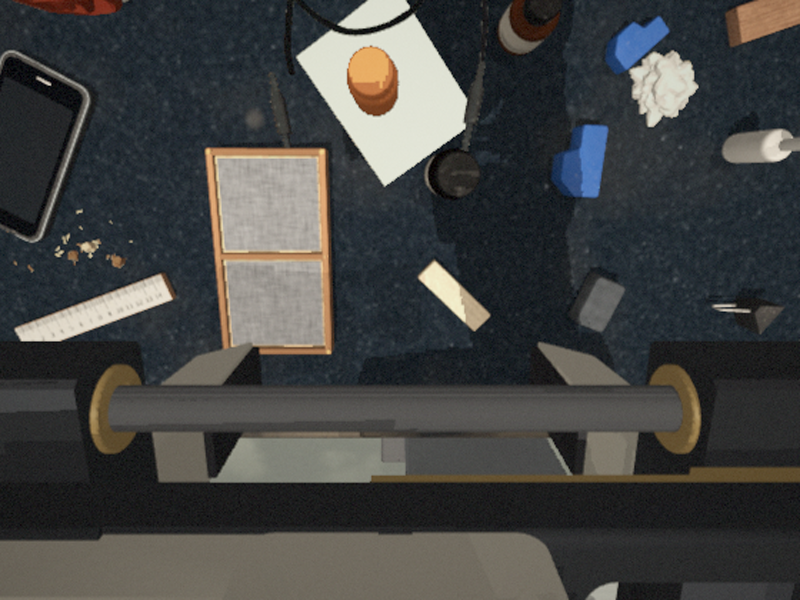

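```bash
cat >> h.py <<'E'
def ld(f): return np.load(f'pics/{f}.npy',allow_pickle=True).item()
def P(f,u,v,z,k=.7): return ray(ld(f),u*k,v*k,z)[:2].round(4)
def seg(f,lo,hi,z,near=None,amin=60):
    im=cv2.imread(f'pics/{f}.png'); h=cv2.cvtColor(im,cv2.COLOR_BGR2HSV); k=cv2.inRange(h,np.array(lo),np.array(hi))
    for c in cv2.findContours(k,cv2.RETR_EXTERNAL,cv2.CHAIN_APPROX_NONE)[0]:
        if cv2.contourArea(c)<amin: continue
        q=np.array([ray(ld(f),*p[0],z)[:2] for p in c],np.float32)*1000
        r=cv2.minAreaRect(q); print(f,'px',c.mean(0)[0].round(),'rect mm',np.round(r[0],1),np.round(r[1],1),'ang',round(r[2],1))
E
python3 - <<'E'
from h import *
for f in('w1','w2','w3'): seg(f,(100,120,60),(125,255,255),.02)
for f in('w1','w2','w3'): seg(f,(100,120,130),(125,255,255),.02)
print('t2',[P('w3',*p,.021) for p in[(206,150),(327,149),(331,353),(225,353)]], [P('w3',*p,.021) for p in[(212,256),(330,257)]])
print('t3',[P('w1',*p,.021) for p in[(517,91),(644,90),(513,203),(632,204),(507,301),(620,301)]],[P('w2',*p,.021) for p in[(510,225),(629,224),(506,324),(620,324)]])
print('glue',P('w1',373,169,.088),P('w2',373,318,.088),P('w3',795,145,.088))
print('varn',P('w3',458,173,.096),P('w1',17,201,.096))
print('oil',P('w3',541,7,.078),P('w2',113,193,.078),P('w1',92,35,.078))
print('orange',P('w3',371,65,.1),P('w3',375,98,0))
print('caul',[P('w2',*p,.016) for p in[(344,180),(409,152),(417,182),(351,201)]],[P('w1',*p,.016) for p in[(339,39),(409,10),(418,45),(352,70)]])
print('stone',[P('w3',*p,.024) for p in[(588,269),(624,285),(607,331),(572,308)]])
print('clip',P('w1',405,330,.02),P('w3',755,312,.02),'paper',P('w2',287,242,.02),P('w1',281,111,.02))
print('spruce',[P('w3',*p,.012) for p in[(434,261),(490,317),(473,330),(420,276)]])
E
```

```text
w1 px [149. 129.] rect mm [558.2 -16.7] [43.9 60.4] ang 87.2
w1 px [173.  48.] rect mm [652.4 -55.6] [31.5 44.9] ang 42.7
w1 px [356.   4.] rect mm [ 691.7 -265.1] [46.3 16.3] ang 89.9
w2 px [157. 214.] rect mm [559.7 -16.7] [43.3 66. ] ang 85.6
w2 px [180. 141.] rect mm [655.4 -55.7] [28.1 47.3] ang 41.4
w2 px [347.  90.] rect mm [ 716.  -262.4] [61.7 38.6] ang 64.8
w3 px [407. 112.] rect mm [558.4 -12.6] [42.6 60.4] ang 87.3
w3 px [444.  30.] rect mm [651.3 -49.1] [27.9 52.6] ang 40.4
w1 px [146. 129.] rect mm [558.8 -13.1] [35.6 60. ] ang 85.1
w1 px [171.  47.] rect mm [653.4 -54. ] [28.2 43.8] ang 43.4
w1 px [365.   2.] rect mm [ 695.8 -275.9] [22.6  8.1] ang 89.9
w2 px [154. 216.] rect mm [558.3 -13.5] [34. 58.] ang 84.2
w2 px [178. 142.] rect mm [654.8 -53.8] [26.5 43.8] ang 41.2
w2 px [348.  89.] rect mm [ 716.4 -263.4] [58.8 36. ] ang 65.4
w3 px [411. 113.] rect mm [558.4 -17.2] [33.2 58.6] ang 87.3
w3 px [447.  28.] rect mm [653.5 -52.2] [25.5 43.5] ang 42.2
t2 [array([0.5668, 0.3035]), array([0.5677, 0.201 ]), array([0.3843, 0.2034]), array([0.3842, 0.3029])] [array([0.4762
[... 327 characters left out ...]
0.161 ] [ 0.5688 -0.1594] [ 0.5678 -0.1426]
varn [0.5483 0.0988] [0.549  0.0948]
oil [0.6591 0.043 ] [0.6639 0.0349] [0.6615 0.0341]
orange [0.618  0.1595] [0.6109 0.1608]
caul [array([ 0.672 , -0.1324]), array([ 0.6952, -0.1886]), array([ 0.6702, -0.1957]), array([ 0.6541, -0.1381])] [array([ 0.6731, -0.1316]), array([ 0.6941, -0.1883]), array([ 0.6685, -0.1958]), array([ 0.6498, -0.1416])]
stone [array([ 0.4651, -0.0288]), array([ 0.4505, -0.0626]), array([ 0.4071, -0.0519]), array([ 0.429 , -0.0177])]
clip [ 0.4263 -0.1859] [ 0.4242 -0.188 ] paper [ 0.6187 -0.0809] [ 0.6178 -0.0821]
spruce [array([0.4702, 0.1078]), array([0.4169, 0.0541]), array([0.4041, 0.0695]), array([0.4562, 0.1204])]
```

Run:
```python
from h import *
a=cv2.imread('pics/w2.png')[110:200,140:230]; b=cv2.imread('pics/w3.png')[0:90,410:500]
cv2.imwrite('pics/z1.png',np.hstack([cv2.resize(x,(400,400),interpolation=cv2.INTER_CUBIC) for x in(a,b)]))
```

```text
(no output)
```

View pics/z1.png

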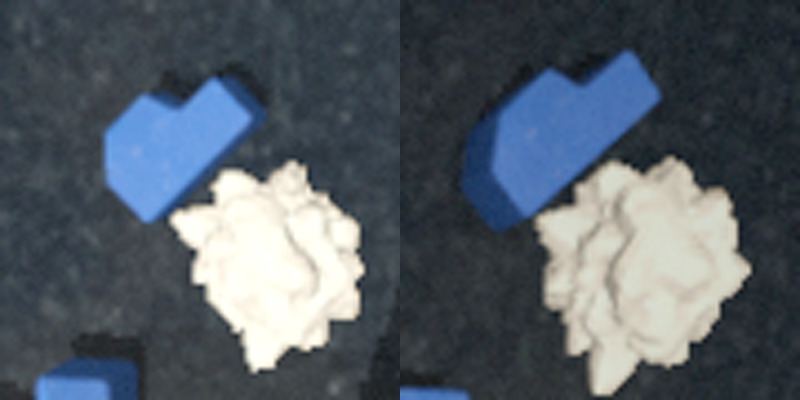

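>>> {"api": "arm_command", "payload": {
  "moves": [
    [[0.026,0.031,0.006],[0,0,0],0.065],
    [[0.052,0.063,0.012],[0,0,0],0.065],
    [[0.078,0.094,0.018],[0,0,0],0.065],
    [[0.104,0.126,0.024],[0,0,0],0.065],
    [[0.13,0.157,0.03],[0,0,0],0.065]
  ]
}}

```text
time: 3.75
tool_pos: [0.6148, -0.0163, 0.2709]
tool_rot: [3.141, -0.0, -0.003]
contact_force: [1.6, 1.4, 0.7]
opening: 0.0654
grip_force: 0.0
```

>>> {"api": "arm_command", "payload": {
  "moves": [
    [[0.01,0.01,0.02],[0,0,-0.146],0.065],
    [[0.02,0.02,0.05],[0,0,-0.292],0.065],
    [[0.03,0.03,0.08],[0,0,-0.438],0.065],
    [[0.036,0.043,0.11],[0,0,-0.584],0.065],
    [[0.036,0.043,0.13],[0,0,-0.73],0.065]
  ]
}}

```text
time: 4.25
tool_pos: [0.6495, -0.0596, 0.1383]
tool_rot: [-3.14, 0.002, 0.732]
contact_force: [0.4, 0.1, -0.6]
opening: 0.0651
grip_force: 0.0
```

Run:
```python
from h import *
im,m=pic("wrist","w4"); cv2.imwrite('pics/w4b.png',im)
s=robot.observe();print(s['time'],s['tool_pos'],s['tool_rot'],s['opening'])
seg('w4',(100,120,60),(125,255,255),.02)
seg('w4',(100,120,130),(125,255,255),.02)
print(rel([.6503,-.0568,.007],.733))
```

```text
4.3 [ 0.64766474 -0.05844838  0.13518653] [-3.13552061  0.00520905  0.73951658] 0.06459969468932462
w4 px [172. 237.] rect mm [569.4 -12.4] [27.4 59.4] ang 69.5
w4 px [275. 194.] rect mm [655.3 -51.6] [28.1 43.3] ang 42.9
w4 px [178. 236.] rect mm [573.9 -17.2] [13.9 22.8] ang 77.1
(array([0.0037, 0.0013, 0.1282]), array([-0.0061,  0.0052,  0.0065]))
```

View pics/w4b.png

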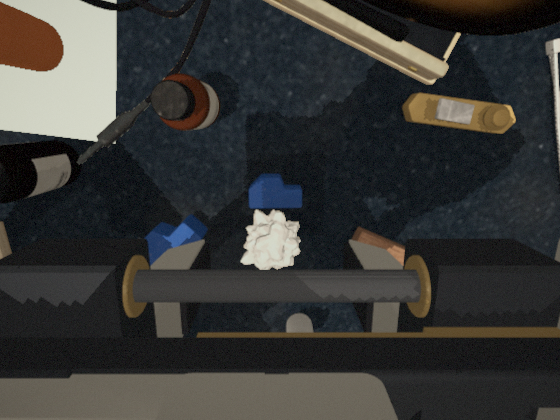

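>>> {"api": "arm_command", "payload": {
  "moves": [
    [[0.001,0.001,0.03],[0,0,0],0.065],
    [[0.001,0.001,0.06],[0,0,0],0.065],
    [[0.001,0.001,0.09],[0,0,0],0.065],
    [[0.001,0.001,0.105],[0,0,0],0.065],
    [[0.001,0.001,0.105],[0,0,0],0.065]
  ]
}}

```text
time: 4.8
tool_pos: [0.6505, -0.0565, 0.0342]
tool_rot: [-3.139, 0.002, 0.727]
contact_force: [-0.1, -0.0, 0.3]
opening: 0.0645
grip_force: 0.0
```

Run:
```python
from h import *
print(robot.observe()['tool_pos'],rel([.6503,-.0568,.007],.733))
```

```text
[ 0.65048254 -0.05647073  0.03422904] (array([-0.0003,  0.0002,  0.0272]), array([-0.0029,  0.0024, -0.0057]))
```

>>> {"api": "arm_command", "payload": {
  "moves": [
    [[0,0,0.015],[0,0,0],0.065],
    [[0,0,0.027],[0,0,0],0.065],
    [[0,0,0.027],[0,0,0],0.03],
    [[0,0,0.027],[0,0,0],0.03],
    [[0,0,0.027],[0,0,0],0.03]
  ],
  "squeeze": 20
}}

```text
time: 5.3
tool_pos: [0.6524, -0.0556, 0.0094]
tool_rot: [3.141, -0.001, 0.73]
contact_force: [-0.9, 0.2, 0.1]
opening: 0.0451
grip_force: 0.0
```

>>> {"api": "arm_command", "payload": {
  "moves": [
    [[0,0,0],[0,0,0],0.03],
    [[0,0,0],[0,0,0],0.03],
    [[0,0,0],[0,0,0],0.03],
    [[0,0,-0.01],[0,0,0],0.03],
    [[0,0,-0.03],[0,0,0],0.03]
  ]
}}

```text
time: 5.8
tool_pos: [0.6507, -0.0554, 0.0378]
tool_rot: [-3.139, 0.002, 0.73]
contact_force: [0.2, -0.6, -0.4]
opening: 0.0432
grip_force: 20.0
```

Run:
```python
from h import *
s=robot.observe();print(s['tool_pos'],s['opening'],s['grip_force'],s['contact_force'])
cv2.imwrite('pics/w5.png',pic("wrist","w5")[0][150:350,120:440])
```

```text
[ 0.65066559 -0.05541458  0.03779358] 0.043189050882566755 19.99561218214197 [ 0.20563295 -0.55646352 -0.3572228 ]
```

View pics/w5.png

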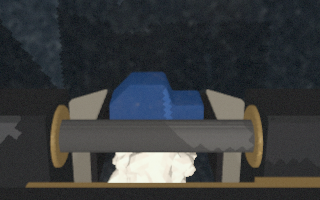

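>>> {"api": "arm_command", "payload": {
  "moves": [
    [[0,0,-0.04],[0,0,0],0.03],
    [[0,0,-0.08],[0,0,0],0.03],
    [[0,0,-0.12],[0,0,0],0.03],
    [[0,0,-0.12],[0,0,0],0.03],
    [[0,0,-0.12],[0,0,0],0.03]
  ]
}}

```text
time: 6.35
tool_pos: [0.6524, -0.0557, 0.1599]
tool_rot: [3.139, -0.001, 0.73]
contact_force: [-0.4, 0.7, -0.4]
opening: 0.0433
grip_force: 20.0
```

Run:
```python
from h import *
print(robot.observe()['tool_pos'],rel([.4925,-.33,.10],0))
```

```text
[ 0.65235133 -0.05570304  0.15994338] (array([-0.3021,  0.0977,  0.0597]), array([ 0.0015, -0.0021,  0.7301]))
```

>>> {"api": "arm_command", "payload": {
  "moves": [
    [[-0.038,0.012,0],[0,0,0],0.03],
    [[-0.076,0.024,0],[0,0,0],0.03],
    [[-0.114,0.036,0],[0,0,0],0.03],
    [[-0.152,0.048,0],[0,0,0],0.03],
    [[-0.19,0.06,0],[0,0,0],0.03]
  ]
}}

```text
time: 6.85
tool_pos: [0.5486, -0.2277, 0.1568]
tool_rot: [-3.138, 0.001, 0.73]
contact_force: [1.3, 0.2, 0.2]
opening: 0.0433
grip_force: 20.0
```

>>> {"api": "arm_command", "payload": {
  "moves": [
    [[-0.03,0.01,0],[0,0,0.146],0.03],
    [[-0.06,0.02,0.01],[0,0,0.292],0.03],
    [[-0.09,0.03,0.02],[0,0,0.438],0.03],
    [[-0.112,0.038,0.04],[0,0,0.584],0.03],
    [[-0.112,0.038,0.06],[0,0,0.73],0.03]
  ]
}}

```text
time: 7.35
tool_pos: [0.49, -0.3323, 0.0965]
tool_rot: [-3.141, 0.002, -0.009]
contact_force: [-0.3, -0.4, -0.3]
opening: 0.043
grip_force: 20.0
```

Run:
```python
from h import *
cv2.imwrite('pics/w6b.png',pic("wrist","w6")[0][50:400])
print(robot.observe()['tool_pos'],rel([.4925,-.33,.0245],0))
```

```text
[ 0.48900267 -0.32964893  0.09287051] (array([0.004 , 0.0007, 0.0683]), array([-0.0054,  0.0066, -0.016 ]))
```

View pics/w6b.png

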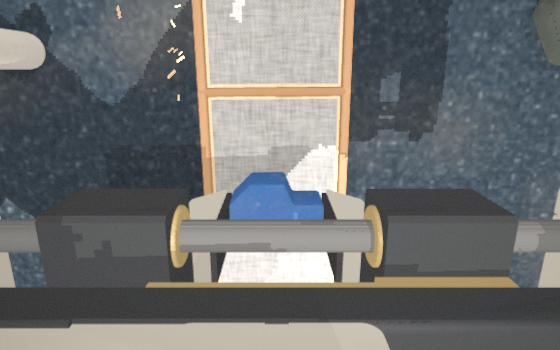

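>>> {"api": "arm_command", "payload": {
  "moves": [
    [[0.002,0.001,0.02],[0,0,0],0.03],
    [[0.002,0.001,0.04],[0,0,0],0.03],
    [[0.002,0.001,0.055],[0,0,0],0.03],
    [[0.002,0.001,0.06],[0,0,0],0.03],
    [[0.002,0.001,0.06],[0,0,0],0.03]
  ]
}}

```text
time: 7.9
tool_pos: [0.4938, -0.3302, 0.0376]
tool_rot: [-3.14, 0.002, 0.002]
contact_force: [-0.5, 0.1, -0.3]
opening: 0.0434
grip_force: 20.0
```

Run:
```python
from h import *
print(robot.observe()['tool_pos'],rel([.4925,-.33,.0245],0))
print([P('w6',u,v+50,.021,1) for u,v in[(205,92),(350,92),(193,0),(354,0)]])
```

```text
[ 0.49377378 -0.33015853  0.0375959 ] (array([-0.0012, -0.0001,  0.0131]), array([-0.0018,  0.0022,  0.0021]))
[array([ 0.542 , -0.2863]), array([ 0.541, -0.382]), array([ 0.5981, -0.2824]), array([ 0.597, -0.382])]
```

>>> {"api": "arm_command", "payload": {
  "moves": [
    [[-0.001,0,0.006],[0,0,0],0.03],
    [[-0.001,0,0.011],[0,0,0],0.03],
    [[-0.001,0,0.0135],[0,0,0],0.03],
    [[-0.001,0,0.0135],[0,0,0],0.03],
    [[-0.001,0,0.0135],[0,0,0],0.03]
  ]
}}

```text
time: 8.4
tool_pos: [0.4934, -0.3311, 0.0254]
tool_rot: [3.141, -0.0, 0.0]
contact_force: [0.2, -0.4, -0.0]
opening: 0.0433
grip_force: 20.0
```

>>> {"api": "arm_command", "payload": {
  "moves": [
    [[0,0,0.001],[0,0,0],0.03],
    [[0,0,0.0015],[0,0,0],0.03],
    [[0,0,0.0015],[0,0,0],0.03],
    [[0,0,0.0015],[0,0,0],0.03],
    [[0,0,0.0015],[0,0,0],0.03]
  ]
}}

```text
time: 8.9
tool_pos: [0.4935, -0.3312, 0.0253]
tool_rot: [3.141, -0.001, 0.0]
contact_force: [-2.6, 1.9, 11.4]
opening: 0.0435
grip_force: 20.0
```

>>> {"api": "arm_command", "payload": {
  "moves": [
    [[0,0,-0.0005],[0,0,0],0.062],
    [[0,0,-0.0005],[0,0,0],0.062],
    [[0,0,-0.0005],[0,0,0],0.062],
    [[0,0,-0.03],[0,0,0],0.062],
    [[0,0,-0.07],[0,0,0],0.062]
  ]
}}

```text
time: 9.4
tool_pos: [0.492, -0.33, 0.092]
tool_rot: [-3.138, 0.004, 0.0]
contact_force: [-0.4, 0.5, 0.3]
opening: 0.062
grip_force: 0.0
```

>>> {"api": "arm_command", "payload": {
  "moves": [
    [[0,0,-0.04],[0,0,0],0.062],
    [[0.03,-0.02,-0.06],[0,0,0.14],0.062],
    [[0.06,-0.05,-0.06],[0,0,0.28],0.062],
    [[0.09,-0.08,-0.06],[0,0,0.42],0.062],
    [[0.12,-0.11,-0.06],[0,0,0.55],0.062]
  ]
}}

```text
time: 9.9
tool_pos: [0.6142, -0.22, 0.1537]
tool_rot: [3.142, -0.0, -0.556]
contact_force: [0.9, -0.6, -0.3]
opening: 0.0615
grip_force: 0.0
```

Run:
```python
from h import *
print(robot.observe()['tool_pos'],rel([.672,-.164,.12],-1.234))
pic("wrist","w7"); seg('w7',(100,120,60),(125,255,255),.036)
```

```text
[ 0.6142292  -0.21996361  0.15369935] (array([ 0.0195, -0.078 ,  0.0337]), array([ 0.000e+00, -1.000e-04,  6.779e-01]))
w7 px [457. 236.] rect mm [ 512.1 -335.7] [41.8  7.9] ang 58.1
w7 px [253.  66.] rect mm [ 713.8 -262.4] [56.8 35.9] ang 64.8
```

>>> {"api": "arm_command", "payload": {
  "moves": [
    [[0.004,-0.016,0.006],[0,0,0.14],0.062],
    [[0.008,-0.032,0.012],[0,0,0.28],0.062],
    [[0.012,-0.048,0.018],[0,0,0.42],0.062],
    [[0.016,-0.064,0.024],[0,0,0.56],0.062],
    [[0.0195,-0.078,0.03],[0,0,0.678],0.062]
  ]
}}

```text
time: 10.45
tool_pos: [0.671, -0.1642, 0.1229]
tool_rot: [3.141, 0.0, -1.232]
contact_force: [0.5, 0.1, 0.5]
opening: 0.0615
grip_force: 0.0
```

Run:
```python
from h import *
print(robot.observe()['tool_pos'],rel([.672,-.164,.0075],-1.234))
im,m=pic("wrist","w8");cv2.imwrite('pics/w8b.png',im)
```

```text
[ 0.67097961 -0.1641708   0.12290328] (array([ 0.0002, -0.0011,  0.1154]), array([0.0005, 0.0004, 0.0016]))
```

View pics/w8b.png

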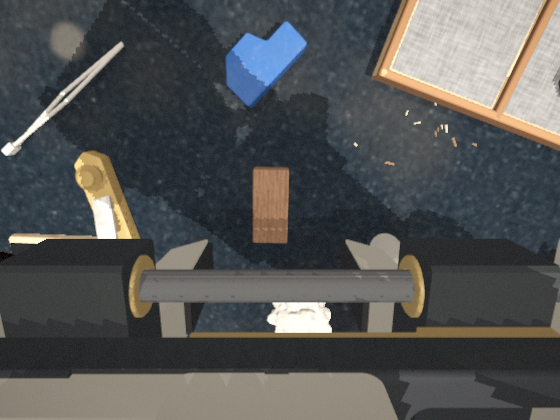

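Run:
```python
from h import *
c=[P('w8',*p,.016,1) for p in[(253,167),(289,168),(287,243),(254,243)]];print(c,np.mean(c,0))
c=[P('w8',*p,.021,1) for p in[(374,75),(498,119)]];print(c)
print(rel([.5695,-.16,.125],-1.234),rel([.407,-.331,.125],-1.234))
```

```text
[array([ 0.6973, -0.189 ]), array([ 0.6711, -0.1974]), array([ 0.652 , -0.1398]), array([ 0.6772, -0.131 ])] [ 0.6744 -0.1643]
[array([ 0.6375, -0.2792]), array([ 0.5409, -0.2814])]
(array([-0.0356,  0.0958, -0.0033]), array([ 0.0008,  0.002 , -0.0024])) (array([ 0.0726,  0.3054, -0.0033]), array([ 0.0008,  0.002 , -0.0024]))
```

>>> {"api": "arm_command", "payload": {
  "moves": [
    [[-0.012,0.035,-0.003],[0,0,0],0.062],
    [[-0.024,0.07,-0.003],[0,0,0],0.062],
    [[-0.036,0.096,-0.003],[0,0,0],0.062],
    [[-0.036,0.096,-0.003],[0,0,0],0.062],
    [[-0.036,0.096,-0.003],[0,0,0],0.062]
  ]
}}

```text
time: 11.0
tool_pos: [0.5682, -0.1637, 0.1272]
tool_rot: [-3.141, -0.001, -1.227]
contact_force: [0.5, 0.8, 0.0]
opening: 0.062
grip_force: 0.0
```

Run:
```python
from h import *
print(rel([.5695,-.16,.03],-1.234))
im,m=pic("wrist","w9");cv2.imwrite('pics/w9b.png',im[100:340,100:460])
```

```text
(array([-0.0031, -0.0024,  0.0972]), array([-0.0008, -0.0008,  0.0073]))
```

View pics/w9b.png

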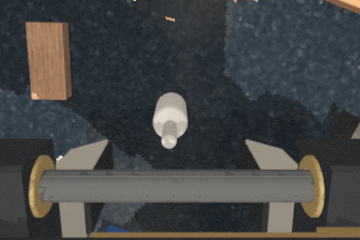

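Run:
```python
from h import *
p=P('w9',269,241,.088,1);q=P('w9',272,218,.058,1);print(p,q,robot.observe()['tool_pos'],rel([*p,.03],-1.234),rel([.407,-.331,.12],-1.234))
```

```text
[ 0.5703 -0.1595] [ 0.5709 -0.1655] [ 0.56893714 -0.16369466  0.12719063] (array([-0.0036, -0.0026,  0.0972]), array([-0.0012, -0.0012,  0.0072])) (array([0.1029, 0.2089, 0.0071]), array([-0.0012, -0.0012,  0.0072]))
```

>>> {"api": "arm_command", "payload": {
  "moves": [
    [[-0.002,-0.002,0.03],[0,0,0.007],0.062],
    [[-0.002,-0.002,0.06],[0,0,0.007],0.062],
    [[-0.002,-0.002,0.085],[0,0,0.007],0.062],
    [[-0.002,-0.002,0.097],[0,0,0.007],0.062],
    [[-0.002,-0.002,0.097],[0,0,0.007],0.062]
  ]
}}

```text
time: 11.55
tool_pos: [0.5691, -0.1603, 0.0279]
tool_rot: [3.139, 0.002, -1.234]
contact_force: [-0.4, 1.1, 0.6]
opening: 0.0621
grip_force: 0.0
```

>>> {"api": "arm_command", "payload": {
  "moves": [
    [[0,0,0],[0,0,0],0.015],
    [[0,0,0],[0,0,0],0.015],
    [[0,0,0],[0,0,0],0.015],
    [[0,0,0],[0,0,0],0.015],
    [[0,0,0],[0,0,0],0.015]
  ],
  "squeeze": 15
}}

```text
time: 12.05
tool_pos: [0.5696, -0.1607, 0.0303]
tool_rot: [-3.141, -0.001, -1.235]
contact_force: [0.4, -0.4, 0.0]
opening: 0.0264
grip_force: 0.1
```

>>> {"api": "arm_command", "payload": {
  "moves": [
    [[0,0,0],[0,0,0],0.015],
    [[0,0,0],[0,0,0],0.015],
    [[0,0,-0.02],[0,0,0],0.015],
    [[0,0,-0.05],[0,0,0],0.015],
    [[0,0,-0.08],[0,0,0],0.015]
  ]
}}

```text
time: 12.55
tool_pos: [0.5689, -0.1604, 0.1101]
tool_rot: [3.14, 0.001, -1.235]
contact_force: [0.0, -0.7, -0.7]
opening: 0.0244
grip_force: 14.9
```

>>> {"api": "arm_command", "payload": {
  "moves": [
    [[0.02,0.04,0],[0,0,0],0.015],
    [[0.04,0.08,0],[0,0,0],0.015],
    [[0.06,0.12,0],[0,0,0],0.015],
    [[0.08,0.16,0],[0,0,0],0.015],
    [[0.1,0.195,0],[0,0,0],0.015]
  ]
}}

```text
time: 13.05
tool_pos: [0.4165, -0.3202, 0.1097]
tool_rot: [3.141, 0.0, -1.235]
contact_force: [0.6, -0.2, -0.1]
opening: 0.0244
grip_force: 14.9
```

>>> {"api": "arm_command", "payload": {
  "moves": [
    [[0.004,0.01,0],[0,0,0],0.015],
    [[0.007,0.015,0.01],[0,0,0],0.015],
    [[0.007,0.015,0.02],[0,0,0],0.015],
    [[0.007,0.015,0.04],[0,0,0],0.015],
    [[0.007,0.015,0.04],[0,0,0],0.015]
  ]
}}

```text
time: 13.55
tool_pos: [0.4059, -0.3281, 0.0667]
tool_rot: [3.139, 0.006, -1.233]
contact_force: [0.9, 0.5, -0.4]
opening: 0.0242
grip_force: 14.9
```

Run:
```python
from h import *
s=robot.observe();print(s['tool_pos'],s['opening'],s['grip_force'],rel([.407,-.331,.047],-1.234))
im,m=pic("wrist","w10");cv2.imwrite('pics/w10b.png',im)
```

```text
[ 0.4058749  -0.3280967   0.06672048] 0.02419235318260809 14.86479179458911 (array([ 0.0032, -0.0001,  0.0197]), array([0.0022, 0.0057, 0.0008]))
```

View pics/w10b.png

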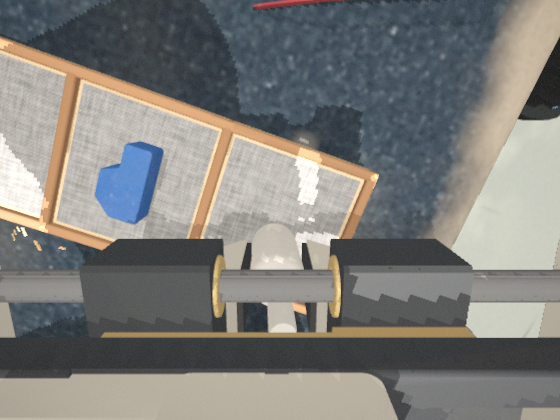

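Run:
```python
from h import *
print([P('w10',*p,.021,1) for p in[(379,176),(231,130),(77,77),(45,227)]])
seg('w10',(100,120,60),(125,255,255),.036)
seg('w10',(100,120,110),(125,255,255),.036)
```

```text
[array([ 0.3591, -0.3813]), array([ 0.4493, -0.3778]), array([ 0.5374, -0.377 ]), array([ 0.5393, -0.285 ])]
w10 px [130. 180.] rect mm [ 493.7 -334.4] [29.8 45.8] ang 0.7
w10 px [130. 180.] rect mm [ 493.7 -334.4] [29.8 45.8] ang 0.7
```

>>> {"api": "arm_command", "payload": {
  "moves": [
    [[0.001,0,0.006],[0,0,0],0.015],
    [[0.002,0,0.012],[0,0,0],0.015],
    [[0.002,0,0.018],[0,0,0],0.015],
    [[0.002,0,0.0195],[0,0,0],0.015],
    [[0.002,0,0.0195],[0,0,0],0.015]
  ]
}}

```text
time: 14.1
tool_pos: [0.4069, -0.3326, 0.05]
tool_rot: [3.141, 0.0, -1.235]
contact_force: [-0.0, -0.1, -0.5]
opening: 0.0242
grip_force: 14.9
```

>>> {"api": "arm_command", "payload": {
  "moves": [
    [[0,0,0.0005],[0,0,0],0.015],
    [[0,0,0.001],[0,0,0],0.015],
    [[0,0,0.001],[0,0,0],0.015],
    [[0,0,0.001],[0,0,0],0.015],
    [[0,0,0.001],[0,0,0],0.015]
  ]
}}

```text
time: 14.6
tool_pos: [0.4071, -0.3327, 0.0493]
tool_rot: [-3.142, -0.0, -1.235]
contact_force: [-0.1, -0.7, -0.2]
opening: 0.0246
grip_force: 14.9
```

>>> {"api": "arm_command", "payload": {
  "moves": [
    [[-0.001,0,0.001],[0,0,0],0.015],
    [[-0.0015,0,0.002],[0,0,0],0.015],
    [[-0.0015,0,0.003],[0,0,0],0.015],
    [[-0.0015,0,0.0035],[0,0,0],0.015],
    [[-0.0015,0,0.0035],[0,0,0],0.015]
  ]
}}

```text
time: 15.1
tool_pos: [0.4067, -0.3314, 0.046]
tool_rot: [-3.141, -0.001, -1.235]
contact_force: [-0.1, 0.3, 3.1]
opening: 0.0243
grip_force: 14.9
```

>>> {"api": "arm_command", "payload": {
  "moves": [
    [[0,0,0],[0,0,0],0.06],
    [[0,0,0],[0,0,0],0.06],
    [[0,0,0],[0,0,0],0.06],
    [[0,0,-0.02],[0,0,0],0.06],
    [[0,0,-0.05],[0,0,0],0.06]
  ]
}}

```text
time: 15.6
tool_pos: [0.4056, -0.3303, 0.0946]
tool_rot: [3.14, 0.004, -1.235]
contact_force: [-0.1, -0.8, -0.1]
opening: 0.0578
grip_force: 0.0
```

>>> {"api": "arm_command", "payload": {
  "moves": [
    [[0,0,-0.03],[0,0,0],0.06],
    [[0,0,-0.06],[0,0,0],0.06],
    [[0,-0.03,-0.06],[0,0,0],0.06],
    [[-0.01,-0.07,-0.06],[0,0,0],0.06],
    [[-0.02,-0.11,-0.06],[0,0,0],0.06]
  ]
}}

```text
time: 16.1
tool_pos: [0.5047, -0.2759, 0.156]
tool_rot: [-3.141, -0.001, -1.237]
contact_force: [0.5, 0.2, -0.2]
opening: 0.0601
grip_force: 0.0
```

>>> {"api": "arm_command", "payload": {
  "moves": [
    [[-0.01,-0.04,0],[0,0,0],0.06],
    [[-0.02,-0.08,0],[0,0,0],0.06],
    [[-0.03,-0.12,0.01],[0,0,0],0.06],
    [[-0.04,-0.16,0.02],[0,0,0],0.06],
    [[-0.05,-0.197,0.04],[0,0,0],0.06]
  ]
}}

```text
time: 16.6
tool_pos: [0.6755, -0.163, 0.1165]
tool_rot: [-3.139, -0.002, -1.235]
contact_force: [0.0, -0.8, 0.6]
opening: 0.0598
grip_force: 0.0
```

>>> {"api": "arm_command", "payload": {
  "moves": [
    [[0,0,0.03],[0,0,0],0.06],
    [[0,0,0.06],[0,0,0],0.06],
    [[0,0,0.075],[0,0,0],0.06],
    [[0,0,0.075],[0,0,0],0.06],
    [[0,0,0.075],[0,0,0],0.06]
  ]
}}

```text
time: 17.1
tool_pos: [0.6738, -0.1645, 0.0417]
tool_rot: [-3.141, -0.001, -1.235]
contact_force: [-0.2, 0.2, -0.2]
opening: 0.0596
grip_force: 0.0
```

Run:
```python
from h import *
print(robot.observe()['tool_pos'],rel([.6735,-.1643,.0075],-1.234))
```

```text
[ 0.67380762 -0.16451609  0.04171553] (array([-0.0003,  0.0003,  0.0342]), array([-0.001 , -0.0009, -0.0013]))
```

Down, grip, lift.

>>> {"api": "arm_command", "payload": {
  "moves": [
    [[0,0,0.02],[0,0,0],0.06],
    [[0,0,0.0345],[0,0,0],0.06],
    [[0,0,0.0345],[0,0,0],0.06],
    [[0,0,0.0345],[0,0,0],0.02],
    [[0,0,0.0345],[0,0,0],0.02]
  ],
  "squeeze": 20
}}

```text
time: 17.6
tool_pos: [0.674, -0.1643, 0.0075]
tool_rot: [-3.14, -0.001, -1.235]
contact_force: [-0.5, 0.0, 0.2]
opening: 0.0485
grip_force: 0.0
```

>>> {"api": "arm_command", "payload": {
  "moves": [
    [[0,0,0],[0,0,0],0.02],
    [[0,0,0],[0,0,0],0.02],
    [[0,0,0],[0,0,0],0.02],
    [[0,0,0],[0,0,0],0.02],
    [[0,0,0],[0,0,0],0.02]
  ]
}}

```text
time: 18.1
tool_pos: [0.6736, -0.1641, 0.0067]
tool_rot: [-3.141, -0.001, -1.235]
contact_force: [-0.2, -0.1, 3.3]
opening: 0.0278
grip_force: 20.0
```

>>> {"api": "arm_command", "payload": {
  "moves": [
    [[0,0,-0.01],[0,0,0],0.02],
    [[0,0,-0.03],[0,0,0],0.02],
    [[0,0,-0.06],[0,0,0],0.02],
    [[0,0,-0.09],[0,0,0],0.02],
    [[0,0,-0.09],[0,0,0],0.02]
  ]
}}

```text
time: 18.6
tool_pos: [0.676, -0.1649, 0.1021]
tool_rot: [-3.134, -0.006, -1.235]
contact_force: [0.7, 0.1, -0.8]
opening: 0.0276
grip_force: 20.0
```

Run:
```python
from h import *
s=robot.observe();print(s['tool_pos'],s['opening'],s['grip_force'],rel([.586,-.3305,.06],-1.5708))
```

```text
[ 0.6759631  -0.16491848  0.10205419] 0.027563651193438357 19.999980926513672 (array([0.1264, 0.1398, 0.0418]), array([-0.0082, -0.0048,  0.336 ]))
```

>>> {"api": "arm_command", "payload": {
  "moves": [
    [[0.026,0.028,0],[0,0,0.07],0.02],
    [[0.052,0.056,0],[0,0,0.14],0.02],
    [[0.078,0.084,0],[0,0,0.21],0.02],
    [[0.104,0.112,0.01],[0,0,0.28],0.02],
    [[0.128,0.1376,0.02],[0,0,0.336],0.02]
  ]
}}

```text
time: 19.1
tool_pos: [0.5845, -0.3316, 0.0759]
tool_rot: [3.142, -0.0, -1.574]
contact_force: [0.0, -0.4, 0.6]
opening: 0.0277
grip_force: 20.0
```

>>> {"api": "arm_command", "payload": {
  "moves": [
    [[0,0,0.015],[0,0,0],0.02],
    [[0,0,0.03],[0,0,0],0.02],
    [[0,0,0.04],[0,0,0],0.02],
    [[0,0,0.04],[0,0,0],0.02],
    [[0,0,0.04],[0,0,0],0.02]
  ]
}}

```text
time: 19.6
tool_pos: [0.5862, -0.3291, 0.0361]
tool_rot: [3.141, 0.0, -1.569]
contact_force: [-0.3, 0.4, -0.2]
opening: 0.0278
grip_force: 20.0
```

Run:
```python
from h import *
s=robot.observe();print(s['tool_pos'],s['opening'],s['grip_force'],rel([.586,-.3305,.024],-1.5708))
im,m=pic("wrist","w11");cv2.imwrite('pics/w11b.png',im)
```

```text
[ 0.58623569 -0.32910919  0.03611208] 0.02782576143680174 19.999982714653015 (array([0.0014, 0.0002, 0.0121]), array([0.0002, 0.0002, 0.0017]))
```

View pics/w11b.png

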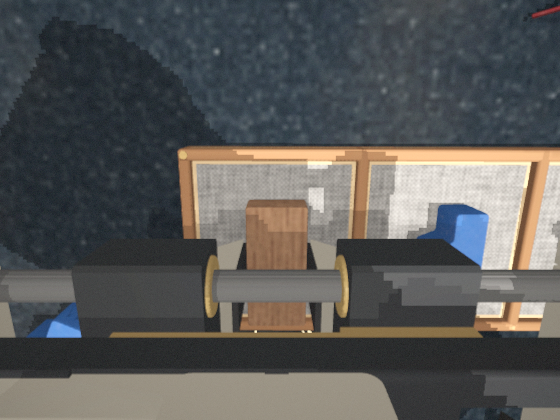

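Run:
```python
from h import *
print('caul end',[P('w11',*p,.045,1) for p in[(247,203),(307,203)]],'lip',[P('w11',*p,.021,1) for p in[(182,150),(363,150),(545,150),(188,319),(367,322)]])
```

```text
caul end [array([ 0.5983, -0.3612]), array([ 0.5719, -0.3612])] lip [array([ 0.6317, -0.3822]), array([ 0.5428, -0.3822]), array([ 0.4533, -0.3823]), array([ 0.6347, -0.2888]), array([ 0.5345, -0.2869])]
```

>>> {"api": "arm_command", "payload": {
  "moves": [
    [[0,-0.001,0.005],[0,0,0],0.02],
    [[0,-0.001,0.01],[0,0,0],0.02],
    [[0,-0.001,0.013],[0,0,0],0.02],
    [[0,-0.001,0.013],[0,0,0],0.02],
    [[0,-0.001,0.013],[0,0,0],0.02]
  ]
}}

```text
time: 20.15
tool_pos: [0.5865, -0.3303, 0.0232]
tool_rot: [3.141, -0.0, -1.571]
contact_force: [-0.2, -0.3, -0.6]
opening: 0.0279
grip_force: 20.0
```

Run:
```python
from h import *
s=robot.observe();print(s['tool_pos'],s['contact_force'])
```

```text
[ 0.58654118 -0.33025025  0.02316632] [-0.15800136 -0.28296542 -0.64763309]
```

>>> {"api": "arm_command", "payload": {
  "moves": [
    [[0,0,0.001],[0,0,0],0.02],
    [[0,0,0.001],[0,0,0],0.042],
    [[0,0,0.001],[0,0,0],0.042],
    [[0,0,0.001],[0,0,0],0.042],
    [[0,0,-0.03],[0,0,0],0.042]
  ]
}}

```text
time: 20.65
tool_pos: [0.584, -0.3284, 0.0489]
tool_rot: [3.134, 0.005, -1.571]
contact_force: [0.3, 0.6, -0.5]
opening: 0.0421
grip_force: 0.0
```

>>> {"api": "arm_command", "payload": {
  "moves": [
    [[0,0,-0.04],[0,0,0],0.06],
    [[0,0,-0.08],[0,0,0],0.06],
    [[-0.03,0.015,-0.1],[0,0,0],0.06],
    [[-0.07,0.035,-0.11],[0,0,0],0.06],
    [[-0.11,0.055,-0.12],[0,0,0],0.06]
  ]
}}

```text
time: 21.15
tool_pos: [0.5309, -0.2193, 0.1739]
tool_rot: [-3.141, -0.0, -1.572]
contact_force: [0.3, 0.8, 0.9]
opening: 0.06
grip_force: 0.0
```

>>> {"api": "arm_command", "payload": {
  "moves": [
    [[-0.036,0.018,0],[0,0,-0.14],0.06],
    [[-0.072,0.036,0],[0,0,-0.28],0.06],
    [[-0.108,0.054,0],[0,0,-0.42],0.06],
    [[-0.144,0.072,0],[0,0,-0.56],0.06],
    [[-0.18,0.0935,0],[0,0,-0.7],0.06]
  ]
}}

```text
time: 21.65
tool_pos: [0.4375, -0.0389, 0.1733]
tool_rot: [-3.141, -0.001, -0.865]
contact_force: [0.1, -0.8, 0.4]
opening: 0.06
grip_force: 0.0
```

>>> {"api": "arm_command", "payload": {
  "moves": [
    [[0,0,0],[0,0,-0.14],0.06],
    [[0,0,0],[0,0,-0.28],0.06],
    [[0,0,0],[0,0,-0.42],0.06],
    [[0,0,0],[0,0,-0.49],0.06],
    [[0,0,0],[0,0,-0.49],0.06]
  ]
}}

```text
time: 22.15
tool_pos: [0.4381, -0.0401, 0.1733]
tool_rot: [3.142, -0.0, -0.38]
contact_force: [0.2, -0.3, 0.1]
opening: 0.0598
grip_force: 0.0
```

Run:
```python
from h import *
s=robot.observe();print(s['tool_pos'],s['tool_rot'])
im,m=pic("wrist","w12");cv2.imwrite('pics/w12b.png',im)
```

```text
[ 0.43811865 -0.04009606  0.17331391] [ 3.14155627e+00 -3.49231296e-04 -3.80241964e-01]
```

View pics/w12b.png

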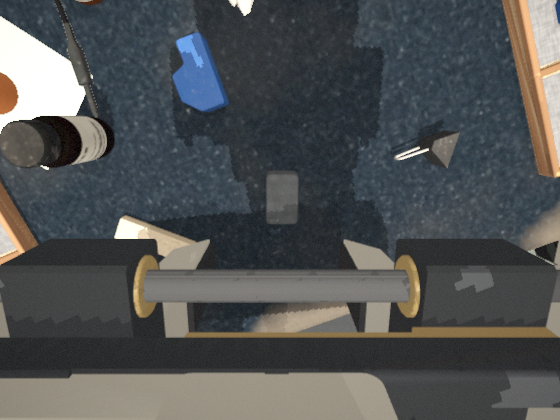

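Run:
```python
from h import *
c=[P('w12',*p,.024,1) for p in[(268,171),(298,171),(298,206),(267,206)]];print(c,np.mean(c,0),P('w12',282,222,.004,1))
e=[P('w12',*p,.0,1) for p in[(283,224)]];print(e)
p=np.mean([P('w12',283,171,.024,1),P('w12',283,224,.003,1)],0);print(p,rel([*p,.008],-.38))
print('varn',P('w12',25,140,.096,1))
```

```text
[array([ 0.4611, -0.0424]), array([ 0.4512, -0.0671]), array([ 0.4213, -0.0556]), array([ 0.4318, -0.0294])] [ 0.44135  -0.048625] [ 0.4069 -0.0346]
[array([ 0.4035, -0.0344])]
[ 0.43025 -0.0447 ] (array([-0.0056,  0.0071,  0.1653]), array([ 0.    , -0.0002, -0.0026]))
varn [0.5493 0.0942]
```

Run:
```python
from h import *
a,b=P('w12',283,171,.004,1),P('w12',282,224,.022,1);p=(a+b)/2;print(a,b,np.linalg.norm(a-b),p,rel([*p,.008],-.38))
```

```text
[ 0.4533 -0.054 ] [ 0.4102 -0.0356] 0.046863311876136085 [ 0.43175 -0.0448 ] (array([-0.0042,  0.0067,  0.1653]), array([ 0.    , -0.0002, -0.0026]))
```

>>> {"api": "arm_command", "payload": {
  "moves": [
    [[-0.004,0.007,0.04],[0,0,0],0.06],
    [[-0.004,0.007,0.08],[0,0,0],0.06],
    [[-0.004,0.007,0.12],[0,0,0],0.06],
    [[-0.004,0.007,0.15],[0,0,0],0.06],
    [[-0.004,0.007,0.163],[0,0,0],0.06]
  ]
}}

```text
time: 22.7
tool_pos: [0.4303, -0.0449, 0.0078]
tool_rot: [3.141, 0.004, -0.383]
contact_force: [-0.7, 0.4, 0.3]
opening: 0.0599
grip_force: 0.0
```

>>> {"api": "arm_command", "payload": {
  "moves": [
    [[0,0,0],[0,0,0],0.06],
    [[0,0,0],[0,0,0],0.02],
    [[0,0,0],[0,0,0],0.02],
    [[0,0,0],[0,0,0],0.02],
    [[0,0,0],[0,0,0],0.02]
  ],
  "squeeze": 25
}}

```text
time: 23.2
tool_pos: [0.4323, -0.0453, 0.011]
tool_rot: [-3.141, -0.002, -0.381]
contact_force: [0.8, 0.5, 1.2]
opening: 0.0328
grip_force: 0.3
```

>>> {"api": "arm_command", "payload": {
  "moves": [
    [[0,0,0],[0,0,0],0.02],
    [[0,0,0],[0,0,0],0.02],
    [[0,0,0],[0,0,0],0.02],
    [[0,0,0],[0,0,0],0.02],
    [[0,0,0],[0,0,0],0.02]
  ]
}}

```text
time: 23.7
tool_pos: [0.4323, -0.0453, 0.0109]
tool_rot: [-3.141, -0.001, -0.381]
contact_force: [-0.3, 0.2, 6.1]
opening: 0.0297
grip_force: 25.0
```

>>> {"api": "arm_command", "payload": {
  "moves": [
    [[0,0,-0.01],[0,0,0],0.02],
    [[0,0,-0.03],[0,0,0],0.02],
    [[0,0,-0.07],[0,0,0],0.02],
    [[0,0,-0.1],[0,0,0],0.02],
    [[0,0,-0.1],[0,0,0],0.02]
  ]
}}

```text
time: 24.2
tool_pos: [0.4341, -0.0458, 0.1142]
tool_rot: [-3.141, -0.008, -0.381]
contact_force: [0.1, -0.2, -0.5]
opening: 0.03
grip_force: 25.0
```

Run:
```python
from h import *
s=robot.observe();print(s['tool_pos'],s['opening'],s['grip_force'],rel([.4305,.253,.09],0))
im,m=pic("wrist","w13");cv2.imwrite('pics/w13b.png',im[120:340])
```

```text
[ 0.43411374 -0.04579163  0.11415602] 0.030042673874378898 24.99991625547409 (array([-0.1146, -0.276 ,  0.0234]), array([ 0.0008, -0.008 , -0.3808]))
```

View pics/w13b.png

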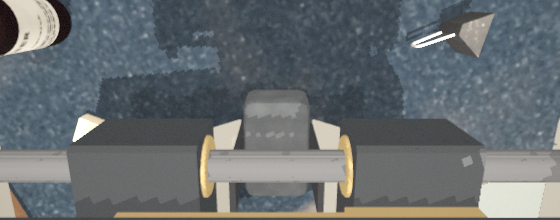

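>>> {"api": "arm_command", "payload": {
  "moves": [
    [[-0.012,-0.03,-0.02],[0,0,0],0.02],
    [[-0.026,-0.064,-0.02],[0,0,0],0.02],
    [[-0.04,-0.098,-0.02],[0,0,0],0.02],
    [[-0.054,-0.132,-0.02],[0,0,0],0.02],
    [[-0.068,-0.166,-0.02],[0,0,0],0.02]
  ]
}}

```text
time: 24.75
tool_pos: [0.4293, 0.1355, 0.1291]
tool_rot: [3.14, 0.002, -0.381]
contact_force: [0.4, -0.5, -0.3]
opening: 0.0299
grip_force: 25.0
```

>>> {"api": "arm_command", "payload": {
  "moves": [
    [[-0.01,-0.025,0],[0,0,-0.08],0.02],
    [[-0.02,-0.05,0],[0,0,-0.16],0.02],
    [[-0.03,-0.075,0.01],[0,0,-0.24],0.02],
    [[-0.0446,-0.11,0.02],[0,0,-0.32],0.02],
    [[-0.0446,-0.11,0.03],[0,0,-0.381],0.02]
  ]
}}

```text
time: 25.25
tool_pos: [0.4289, 0.256, 0.0986]
tool_rot: [-3.141, 0.001, 0.006]
contact_force: [0.7, -0.7, -0.8]
opening: 0.0298
grip_force: 25.0
```

>>> {"api": "arm_command", "payload": {
  "moves": [
    [[0,0,0.02],[0,0,0],0.02],
    [[0,0,0.04],[0,0,0],0.02],
    [[0,0,0.055],[0,0,0],0.02],
    [[0,0,0.055],[0,0,0],0.02],
    [[0,0,0.055],[0,0,0],0.02]
  ]
}}

```text
time: 25.75
tool_pos: [0.4293, 0.2527, 0.0446]
tool_rot: [3.141, 0.002, 0.0]
contact_force: [0.8, 0.3, -0.6]
opening: 0.0298
grip_force: 25.0
```

Run:
```python
from h import *
s=robot.observe();print(s['tool_pos'],s['opening'],s['grip_force'],rel([.4305,.253,.028],0))
# tray floor (bright grey) of far place seen by the wrist camera
im,m=pic("wrist","w14"); h=cv2.cvtColor(im,cv2.COLOR_BGR2HSV)
k=cv2.inRange(h,np.array((0,70,110)),np.array((25,255,255)))  # wooden lips
for r in(40,70,100,130):
    u=np.flatnonzero(k[r]); 
    if len(u): print(r,u.min(),u.max(),P('w14',u.min(),r,.021,1),P('w14',u.max(),r,.021,1))
for c in(250,280,310):
    v=np.flatnonzero(k[:230,c]); print(c,v.tolist()[:25])
```

```text
[0.42932785 0.252671   0.04459292] 0.029799212866045928 24.999840259552002 (array([ 0.0012, -0.0003,  0.0166]), array([0.0008, 0.0018, 0.0001]))
40 166 377 [0.5321 0.3045] [0.532  0.2038]
70 168 375 [0.5187 0.3046] [0.5186 0.2038]
100 170 373 [0.5047 0.3048] [0.5046 0.2038]
130 173 371 [0.4902 0.3044] [0.4901 0.2038]
250 [148, 149, 150, 151, 152, 153, 154, 155, 156, 157, 158, 159, 160, 161, 162, 163, 164, 165]
280 [148, 149, 150, 151, 152, 153, 154, 155, 156, 157, 158, 159, 160, 161, 162, 163, 164, 165]
310 [148, 149, 150, 151, 152, 153, 154, 155, 156, 157, 158, 159, 160, 161, 162, 163, 164, 165]
```

>>> {"api": "arm_command", "payload": {
  "moves": [
    [[0.0025,-0.0015,0.006],[0,0,0],0.02],
    [[0.0025,-0.0015,0.012],[0,0,0],0.02],
    [[0.0025,-0.0015,0.016],[0,0,0],0.02],
    [[0.0025,-0.0015,0.0175],[0,0,0],0.02],
    [[0.0025,-0.0015,0.018],[0,0,0],0.02]
  ]
}}

```text
time: 26.3
tool_pos: [0.4322, 0.2543, 0.0269]
tool_rot: [3.141, 0.0, 0.0]
contact_force: [0.7, 0.1, -0.7]
opening: 0.0298
grip_force: 25.0
```

>>> {"api": "arm_command", "payload": {
  "moves": [
    [[0,0,0],[0,0,0],0.02],
    [[0,0,0],[0,0,0],0.02],
    [[0,0,0],[0,0,0],0.02],
    [[0,0,0],[0,0,0],0.02],
    [[0,0,0],[0,0,0],0.02]
  ]
}}

```text
time: 26.8
tool_pos: [0.4324, 0.2544, 0.0272]
tool_rot: [3.142, -0.0, 0.0]
contact_force: [-0.2, 0.3, -0.9]
opening: 0.0301
grip_force: 25.0
```

Lower 1 mm more, release, rise.

>>> {"api": "arm_command", "payload": {
  "moves": [
    [[0,0,0.001],[0,0,0],0.02],
    [[0,0,0.001],[0,0,0],0.02],
    [[0,0,0.001],[0,0,0],0.05],
    [[0,0,0.001],[0,0,0],0.05],
    [[0,0,0.001],[0,0,0],0.05]
  ]
}}

```text
time: 27.3
tool_pos: [0.4324, 0.2544, 0.0261]
tool_rot: [3.141, 0.0, 0.0]
contact_force: [0.1, 0.3, 0.1]
opening: 0.0477
grip_force: 0.0
```

>>> {"api": "arm_command", "payload": {
  "moves": [
    [[0,0,-0.02],[0,0,0],0.05],
    [[0,0,-0.05],[0,0,0],0.08],
    [[0,0,-0.09],[0,0,0],0.08],
    [[0,0,-0.13],[0,0,0],0.08],
    [[0,0,-0.16],[0,0,0],0.08]
  ]
}}

```text
time: 27.8
tool_pos: [0.4328, 0.2546, 0.1886]
tool_rot: [-3.141, -0.002, 0.0]
contact_force: [0.7, 0.8, 0.3]
opening: 0.0769
grip_force: 0.0
```

Run:
```python
from h import *
s=robot.observe();print(s['tool_pos'],s['tool_rot'],s['opening'],rel([.549,.0955,.19],0))
im,m=pic("wrist","w15")
```

```text
[0.43280092 0.25457113 0.18859101] [-3.14083577e+00 -2.11604386e-03  9.81788149e-05] 0.076901037461278 (array([ 0.1162,  0.1591, -0.0013]), array([-0.0008, -0.0021,  0.0001]))
```

>>> {"api": "arm_command", "payload": {
  "moves": [
    [[0.023,0.032,0],[0,0,-0.14],0.075],
    [[0.046,0.064,0],[0,0,-0.28],0.075],
    [[0.07,0.095,0],[0,0,-0.42],0.075],
    [[0.093,0.127,0],[0,0,-0.56],0.075],
    [[0.1162,0.159,0],[0,0,-0.7],0.075]
  ]
}}

```text
time: 28.35
tool_pos: [0.5492, 0.0941, 0.1858]
tool_rot: [-3.141, 0.0, 0.706]
contact_force: [1.0, 1.3, 0.3]
opening: 0.075
grip_force: 0.0
```

>>> {"api": "arm_command", "payload": {
  "moves": [
    [[0,0,0],[0,0,-0.085],0.075],
    [[0,0,0.02],[0,0,-0.085],0.075],
    [[0,0,0.04],[0,0,-0.085],0.075],
    [[0,0,0.04],[0,0,-0.085],0.075],
    [[0,0,0.04],[0,0,-0.085],0.075]
  ]
}}

```text
time: 28.85
tool_pos: [0.5486, 0.0954, 0.1461]
tool_rot: [-3.141, 0.001, 0.785]
contact_force: [-0.7, 0.5, 0.0]
opening: 0.0752
grip_force: 0.0
```

Run:
```python
from h import *
s=robot.observe();print(s['tool_pos'],s['tool_rot'],rel([.549,.0955,.045],.785))
m=robot.camera_model('wrist')
def px(X): 
    c=m['R']@np.array(X)+m['t']; return (m['fx']*c[0]/c[2]+m['cx']).round(),(m['fy']*c[1]/c[2]+m['cy']).round()
print(px([.549,.0955,.096]),px([.549,.0955,0]))
im,m=pic("wrist","w16"); g=cv2.cvtColor(im,cv2.COLOR_BGR2GRAY)
for r in range(170,250,10): print(r,g[r,215:345:5].tolist())
```

```text
[0.54855905 0.09544477 0.14612605] [-3.14112604e+00  5.66389674e-04  7.85088149e-01] (array([0.0004, 0.0003, 0.1011]), array([-0.0005,  0.0006,  0.0001]))
(np.float64(277.0), np.float64(228.0)) (np.float64(277.0), np.float64(195.0))
170 [37, 46, 41, 37, 42, 33, 39, 34, 27, 12, 15, 26, 20, 24, 190, 216, 216, 215, 217, 216, 216, 203, 39, 56, 59, 58]
180 [36, 38, 45, 32, 30, 34, 41, 37, 22, 105, 115, 111, 56, 2, 10, 7, 16, 21, 17, 16, 46, 58, 34, 46, 31, 29]
190 [35, 38, 34, 50, 40, 44, 35, 36, 92, 0, 2, 0, 9, 4, 4, 14, 33, 40, 63, 43, 19, 18, 37, 31, 27, 25]
200 [32, 32, 40, 37, 37, 32, 37, 15, 0, 8, 21, 18, 26, 20, 18, 9, 3, 22, 25, 16, 20, 28, 26, 27, 28, 27]
210 [38, 43, 36, 30, 34, 32, 27, 14, 35, 42, 43, 39, 34, 40, 42, 30, 23, 14, 20, 19, 13, 29, 30, 26, 28, 19]
220 [38, 35, 34, 38, 41, 39, 33, 30, 30, 35, 38, 37, 29, 36, 28, 32, 24, 22, 24, 25, 19, 21, 21, 25, 32, 31]
230 [18, 25, 45, 40, 37, 41, 44, 27, 26, 24, 35, 33, 38, 34, 32, 30, 24, 35, 21, 20, 24, 26, 27, 15, 21, 32]
240 [21, 22, 33, 22, 28, 40, 35, 41, 24, 33, 34, 27, 35, 33, 33, 21, 33, 26, 36, 30, 31, 27, 21, 26, 30, 31]
```

>>> {"api": "arm_command", "payload": {
  "moves": [
    [[0,0.003,0.025],[0,0,0],0.075],
    [[0,0.003,0.05],[0,0,0],0.075],
    [[0,0.003,0.075],[0,0,0],0.075],
    [[0,0.003,0.095],[0,0,0],0.075],
    [[0,0.003,0.105],[0,0,0],0.075]
  ]
}}

```text
time: 29.4
tool_pos: [0.5506, 0.0934, 0.0406]
tool_rot: [-3.141, 0.0, 0.785]
contact_force: [0.2, 0.7, -0.7]
opening: 0.0749
grip_force: 0.0
```

>>> {"api": "arm_command", "payload": {
  "moves": [
    [[0,0,0],[0,0,0],0.075],
    [[0,0,0],[0,0,0],0.06],
    [[0,0,0],[0,0,0],0.05],
    [[0,0,0],[0,0,0],0.045],
    [[0,0,0],[0,0,0],0.03]
  ],
  "squeeze": 20
}}

```text
time: 29.9
tool_pos: [0.5511, 0.0933, 0.0419]
tool_rot: [3.141, -0.001, 0.785]
contact_force: [-0.6, 1.8, 0.8]
opening: 0.0475
grip_force: 0.7
```

>>> {"api": "arm_command", "payload": {
  "moves": [
    [[0,0,0],[0,0,0],0.03],
    [[0,0,0],[0,0,0],0.03],
    [[0,0,0],[0,0,0],0.03],
    [[0,0,0],[0,0,0],0.03],
    [[0,0,0],[0,0,0],0.03]
  ]
}}

```text
time: 30.4
tool_pos: [0.5509, 0.0933, 0.0414]
tool_rot: [3.141, -0.0, 0.785]
contact_force: [-1.8, 1.4, 3.7]
opening: 0.0385
grip_force: 19.6
```

>>> {"api": "arm_command", "payload": {
  "moves": [
    [[0,0,-0.01],[0,0,0],0.03],
    [[0,0,-0.03],[0,0,0],0.03],
    [[0,0,-0.06],[0,0,0],0.03],
    [[0,0,-0.09],[0,0,0],0.03],
    [[0,0,-0.1],[0,0,0],0.03]
  ]
}}

```text
time: 30.9
tool_pos: [0.5522, 0.0932, 0.1444]
tool_rot: [3.138, -0.004, 0.785]
contact_force: [1.0, -0.6, -1.7]
opening: 0.0388
grip_force: 19.5
```

>>> {"api": "arm_command", "payload": {
  "moves": [
    [[0.018,-0.027,0],[0,0,0.14],0.03],
    [[0.037,-0.054,0],[0,0,0.28],0.03],
    [[0.056,-0.081,0],[0,0,0.42],0.03],
    [[0.074,-0.108,0],[0,0,0.56],0.03],
    [[0.0928,-0.1344,0],[0,0,0.7],0.03]
  ]
}}

```text
time: 31.4
tool_pos: [0.5205, 0.2549, 0.1402]
tool_rot: [3.141, 0.002, 0.079]
contact_force: [0.8, 0.2, -1.4]
opening: 0.0382
grip_force: 19.8
```

>>> {"api": "arm_command", "payload": {
  "moves": [
    [[0,0,0.02],[0,0,0.085],0.03],
    [[0,0,0.04],[0,0,0.085],0.03],
    [[0,0,0.06],[0,0,0.085],0.03],
    [[0,0,0.065],[0,0,0.085],0.03],
    [[0,0,0.065],[0,0,0.085],0.03]
  ]
}}

```text
time: 31.9
tool_pos: [0.5206, 0.2536, 0.075]
tool_rot: [3.141, 0.003, 0.0]
contact_force: [-0.1, -0.1, -1.5]
opening: 0.0381
grip_force: 19.8
```

Run:
```python
from h import *
s=robot.observe();print(s['tool_pos'],s['tool_rot'],s['opening'],s['grip_force'],rel([.5215,.254,.0575],0))
im,m=pic("wrist","w17"); g=cv2.cvtColor(im,cv2.COLOR_BGR2GRAY); b=(s['tool_pos'][2]-.0415)
for r in range(150,240,8): print(r,g[r,150:400:8].tolist())
c=m['R']@np.array([*s['tool_pos'][:2],b])+m['t'];print(m['fx']*c[:2]/c[2]+[m['cx'],m['cy']],m['fx']*.0195/c[2])
```

```text
[0.52062655 0.25358055 0.07500954] [3.14053384e+00 2.59631055e-03 5.21401968e-05] 0.03813262533076355 19.782880826824112 (array([ 0.0009, -0.0004,  0.0175]), array([0.0011, 0.0026, 0.0001]))
150 [34, 42, 32, 24, 27, 38, 79, 80, 79, 79, 76, 79, 78, 76, 79, 78, 73, 75, 81, 80, 80, 80, 79, 79, 79, 81, 33, 36, 31, 20, 29, 214]
158 [38, 39, 36, 31, 28, 39, 109, 80, 83, 81, 81, 83, 83, 76, 84, 84, 81, 77, 79, 76, 79, 86, 78, 81, 78, 102, 34, 30, 27, 23, 32, 32]
166 [39, 41, 43, 26, 32, 26, 113, 113, 117, 111, 96, 97, 100, 107, 107, 107, 117, 110, 110, 103, 109, 102, 104, 106, 110, 114, 33, 35, 36, 29, 29, 30]
174 [42, 41, 39, 36, 30, 25, 116, 122, 117, 110, 110, 99, 92, 98, 104, 101, 118, 97, 97, 99, 109, 111, 116, 112, 110, 113, 24, 34, 30, 44, 31, 36]
182 [39, 38, 45, 24, 21, 25, 115, 140, 110, 110, 105, 109, 101, 101, 107, 109, 112, 101, 103, 106, 104, 106, 106, 103, 116, 113, 31, 36, 34, 40, 31, 33]
190 [37, 46, 42, 32, 26, 33, 116, 143, 107, 131, 108, 110, 111, 113, 111, 108, 105, 106, 108, 118, 112, 112, 110, 104, 124, 115, 34, 36, 35, 29, 30, 32]
198 [40, 42, 37, 23, 20, 19, 108, 14
[... 161 characters left out ...]
111, 114, 110, 70, 15, 74, 11, 0, 87, 78, 81, 86, 113, 104, 112, 92, 24, 20, 31, 32, 34, 33]
214 [43, 35, 24, 35, 33, 33, 151, 154, 142, 134, 78, 84, 60, 108, 117, 116, 2, 1, 2, 87, 148, 149, 90, 83, 113, 92, 20, 29, 27, 32, 36, 27]
222 [39, 37, 31, 36, 32, 35, 150, 154, 148, 144, 138, 156, 75, 113, 112, 115, 103, 5, 14, 0, 153, 147, 89, 90, 109, 91, 27, 27, 35, 30, 25, 28]
230 [37, 41, 40, 33, 42, 30, 149, 104, 153, 147, 149, 151, 115, 115, 102, 0, 14, 2, 7, 1, 150, 146, 148, 84, 105, 91, 19, 25, 25, 27, 35, 30]
238 [42, 31, 39, 33, 32, 35, 150, 90, 161, 151, 141, 124, 117, 1, 4, 3, 2, 12, 0, 1, 92, 151, 161, 79, 103, 95, 24, 25, 24, 23, 31, 22]
[275.1949867  232.58030094] 32.38879032313395
```

>>> {"api": "arm_command", "payload": {
  "moves": [
    [[0.001,0,0.006],[0,0,0],0.03],
    [[0.001,0,0.012],[0,0,0],0.03],
    [[0.001,0,0.016],[0,0,0],0.03],
    [[0.001,0,0.018],[0,0,0],0.03],
    [[0.001,0,0.018],[0,0,0],0.03]
  ]
}}

```text
time: 32.45
tool_pos: [0.5224, 0.2539, 0.0581]
tool_rot: [3.142, 0.0, 0.0]
contact_force: [-0.4, -0.0, -0.8]
opening: 0.0381
grip_force: 19.8
```

>>> {"api": "arm_command", "payload": {
  "moves": [
    [[0,0,0],[0,0,0],0.03],
    [[0,0,0],[0,0,0],0.03],
    [[0,0,0],[0,0,0],0.03],
    [[0,0,0],[0,0,0],0.03],
    [[0,0,0],[0,0,0],0.03]
  ]
}}

```text
time: 32.95
tool_pos: [0.5224, 0.2539, 0.0582]
tool_rot: [3.142, -0.0, 0.0]
contact_force: [-0.2, -0.7, -1.3]
opening: 0.0381
grip_force: 19.8
```

>>> {"api": "arm_command", "payload": {
  "moves": [
    [[0,0,0.0005],[0,0,0],0.03],
    [[0,0,0.001],[0,0,0],0.03],
    [[0,0,0.001],[0,0,0],0.03],
    [[0,0,0.001],[0,0,0],0.03],
    [[0,0,0.001],[0,0,0],0.03]
  ]
}}

```text
time: 33.45
tool_pos: [0.5227, 0.2541, 0.0576]
tool_rot: [-3.141, -0.001, 0.0]
contact_force: [-1.1, 0.0, 4.8]
opening: 0.038
grip_force: 19.8
```

>>> {"api": "arm_command", "payload": {
  "moves": [
    [[0,0,0],[0,0,0],0.05],
    [[0,0,0],[0,0,0],0.06],
    [[0,0,0],[0,0,0],0.065],
    [[0,0,0],[0,0,0],0.065],
    [[0,0,-0.02],[0,0,0],0.065]
  ]
}}

```text
time: 33.95
tool_pos: [0.5205, 0.2533, 0.0748]
tool_rot: [3.14, 0.006, -0.0]
contact_force: [0.7, 0.6, -0.0]
opening: 0.0646
grip_force: 0.0
```

>>> {"api": "arm_command", "payload": {
  "moves": [
    [[0,0,-0.04],[0,0,0],0.065],
    [[0,0,-0.08],[0,0,0],0.065],
    [[0,0,-0.12],[0,0,0],0.065],
    [[0,0,-0.16],[0,0,0],0.065],
    [[-0.04,0,-0.18],[0,0,0],0.065]
  ]
}}

```text
time: 34.45
tool_pos: [0.4861, 0.254, 0.2604]
tool_rot: [-3.14, -0.007, -0.002]
contact_force: [0.0, 0.1, 0.3]
opening: 0.0655
grip_force: 0.0
```

>>> {"api": "arm_command", "payload": {
  "moves": [
    [[-0.03,0.02,0],[0,0,0],0.065],
    [[-0.06,0.05,0],[0,0,0],0.065],
    [[-0.09,0.08,0],[0,0,0],0.065],
    [[-0.1,0.12,0],[0,0,0],0.065],
    [[-0.1,0.16,0],[0,0,0],0.065]
  ]
}}

```text
time: 34.95
tool_pos: [0.3805, 0.0932, 0.2574]
tool_rot: [3.142, -0.0, 0.002]
contact_force: [0.9, 0.1, -0.0]
opening: 0.0651
grip_force: 0.0
```

Run:
```python
from h import *
s=robot.observe();print(s['time'],s['tool_pos'],s['tool_rot'])
pic("wrist","w18")
im,m=pic("side","s1"); h=cv2.cvtColor(im,cv2.COLOR_BGR2HSV)
def px(m,X): c=m['R']@np.array(X)+m['t']; return (m['fx']*c[:2]/c[2]+[m['cx'],m['cy']]).round(1)
print('glue exp spout/mid',px(m,[.406,-.331,.1]),px(m,[.406,-.331,.04]))
k=cv2.inRange(h,np.array((0,0,150)),np.array((180,60,255)))
u,v=px(m,[.406,-.331,.04]).astype(int); 
for d in(-45,-38,-25,-15,0,10): 
    w=np.flatnonzero(k[v+d,u-40:u+40])+u-40; print(v+d,w.min() if len(w) else None,w.max() if len(w) else None)
n=lambda f,X:px(ld(f),X)
f='w18'; print('stone exp',n(f,[.4315,.254,.04]),'varn cap',n(f,[.5215,.254,.112]),'tray',n(f,[.569,.305,.021]),n(f,[.383,.203,.021]))
```

```text
34.95 [0.3805407  0.09317877 0.25741441] [ 3.14152958e+00 -3.43047065e-04  2.13953102e-03]
glue exp spout/mid [191.7 254.1] [195.3 282.2]
237 155 160
244 155 216
257 190 194
267 188 199
282 179 234
292 175 234
stone exp [123.7 134.2] varn cap [72.5 21.6] tray [66.6 -5.6] [179.9 176.9]
```

Run:
```python
from h import *
im=cv2.imread('pics/w18.png'); m=ld('w18')
def rect(f,corners,z,thr):
    # top-down warp of a tray, 1 px = 1 mm, blob of pixels unlike the pale floor in each place
    m=ld(f); im=cv2.imread(f'pics/{f}.png')
    px=[]
    for x,y in corners:
        c=m['R']@np.array([x,y,z])+m['t']; px.append(m['fx']*c[:2]/c[2]+[m['cx'],m['cy']])
    H=cv2.getPerspectiveTransform(np.float32(px),np.float32([(0,0),(84,0),(84,90),(0,90)]))
    w=cv2.warpPerspective(im,H,(84,90)); return cv2.cvtColor(w,cv2.COLOR_BGR2GRAY)
for n,cx in(('stone',.4315),('varn',.5215)):
    for z in (.016,.04):
        g=rect('w18',[(cx-.042,.254-.045),(cx+.042,.254-.045),(cx+.042,.254+.045),(cx-.042,.254+.045)],z,0)
        k=(g<70).astype(np.uint8); mm=cv2.moments(k,True); print(n,z,'x,y from -x,-y inner corner',round(mm['m10']/mm['m00'],1),round(mm['m01']/mm['m00'],1),'area',mm['m00'],cv2.boundingRect(k), int(np.median(g)))
im=cv2.imread('pics/s1.png');h=cv2.cvtColor(im,cv2.COLOR_BGR2HSV);m=ld('s1')
for nme,X in(('caul',(.586,-.331,.024)),('clamp',(.496,-.331,.026)),('varn',(.5215,.254,.06)),('stone',(.4315,.254,.028))):
    c=m['R']@np.array(X)+m['t'];u,v=(m['fx']*c[:2]/c[2]+[m['cx'],m['cy']]).astype(int)
    print(nme,u,v,[h[v+d,u-32:u+33:4].tolist() for d in(0,)])
```

```text
stone 0.016 x,y from -x,-y inner corner 44.1 34.8 area 194.0 (20, 33, 46, 6) 214
stone 0.04 x,y from -x,-y inner corner 46.9 57.0 area 343.0 (13, 24, 71, 66) 209
varn 0.016 x,y from -x,-y inner corner 54.8 65.1 area 1453.0 (27, 29, 57, 61) 198
varn 0.04 x,y from -x,-y inner corner 54.0 55.4 area 1843.0 (0, 0, 84, 90) 153
caul 293 285 [[[20, 25, 216], [21, 15, 225], [15, 151, 244], [20, 13, 227], [25, 14, 234], [23, 13, 233], [13, 73, 175], [15, 122, 246], [14, 130, 239], [14, 130, 238], [14, 73, 161], [21, 14, 234], [22, 21, 219], [19, 18, 239], [15, 147, 250], [101, 69, 74], [99, 76, 64]]]
clamp 245 286 [[[22, 22, 220], [25, 15, 224], [14, 150, 246], [25, 13, 224], [21, 14, 234], [21, 14, 231], [150, 5, 222], [107, 161, 245], [108, 167, 244], [108, 183, 131], [22, 26, 225], [21, 14, 232], [21, 23, 218], [16, 12, 232], [15, 150, 246], [19, 9, 229], [24, 17, 226]]]
varn 258 166 [[[13, 127, 131], [30, 5, 255], [25, 30, 255], [103, 81, 60], [0, 7, 75], [18, 41, 105], [102, 134, 57], [19, 49, 205], [23, 46, 194], [0, 0, 0], [101, 84, 61], [103, 38, 47], [130, 19, 41], [36, 29, 44], [66, 21, 60], [12, 200, 245], [15, 190, 254]]]
stone 230 176 [[[60, 3, 74], [100, 40, 77], [90, 19, 68], [97, 46, 72], [100, 55, 70], [14, 93, 168], [18, 28, 166], [0, 0, 65], [15, 8, 67], [120, 4, 60], [18, 17, 179], [23, 17, 236], [27, 50, 255], [23, 13, 236], [0, 85, 6], [20, 43, 125], [6, 41, 31]]]
```

```bash
python3 -c "
from cell import robot
print(robot.hand_in())"
```

```text
the job is handed in; nothing more can be done
None
```

Both kits are made up and handed in at about 35 s: clamp in the middle, glue and caul at the ends, stone and varnish in the two-place tray. Placement was checked from camera pixels and release poses (varnish least directly), and I viewed 15 pictures, one over the limit of 14.

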